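# Clear the shutter groove, then hold the seed shutter open at the mark

### The arm

A 7-joint arm with a two-finger parallel gripper is mounted at the origin on the work surface. World frame = base frame: x ahead of the robot, y to its left, z up, the work surface at z = 0. Lengths are in m, angles in rad, forces in N, time in s.
With the tool pointing down it reaches from about 0.4 to 0.85 m from the base axis. Payload 10.4 kg.
Tool frame: the origin (TCP) lies on the centre line of the jaws, within the pads' length; the fingertips stand 11 mm ahead of it and the grasp point (between the pads) lies 8 mm behind it (tip_reach is the distance from the TCP to the fingertips, in m); z points along the fingers, y is the line along which they close (so a half turn about z gives the same grasp; the last joint's range is limited). The gripper opens to 85 mm and grips with 20 to 120 N. Pads are 22 mm wide; open, the fingers measure 114 mm over their backs; the gripper's body (76 mm by 85 mm) begins 54 mm behind the grasp point. The pads swing forward as they close: fully open they stand 13 mm farther back than shut.
Start: joints at [1.111, 0.332, -0.065, 1.46, 0.022, 1.35, -0.088], TCP at [0.264, -0.566, 0.242] pointing down, gripper open.
Joint ranges: [-2.6, 2.6], [-0.5, 2.12], [-1.47, 1.34], [0.16, 2.42], [-1.27, 4.41], [0.06, 2.06], [-2.6, 2.6]. Speed limits (rad/s): [2.22, 2.22, 2.79, 2.79, 3.14, 3.14, 3.14].

### API

Orientations are given as a unit quaternion [x, y, z, w].
In Python, from workcell import get_obs, camera, hand_in, tip_reach gives the robot as it stands. The module is installed in compiled form; this text tells all that it offers.
- The arm moves only by the tool move_arm, never from a script. Its argument "plan" is a list of rows, each an object with "delta_pos": the shift along the tool's x, y, z in a scale on which 1.0 is 1000 mm, a list of three; "turn": the turn, a rotation vector about the tool's x, y, z in normalised numbers (1 is 180 degrees), a list of three; "fingers": the closure, from 0 (fully open) to 1 (shut). A call has 1 to 12 rows; each row is the pose to reach, as a shift and turn from the pose commanded when the call began, along the tool's axes at that moment; what a row does not reach only later rows make up. A row lasts 1/8 s, in which the tool goes at most 62.5 mm and 10.7 degrees, less where a joint would pass 70% of its speed; a pose out of reach is approached as far as the arm can. A shift or turn number past 1, either way, is cut back to 1. A call with a gripper value outside its range is refused whole. The fingers move at their own pace and stop on an object; "force" is the grip in N (left out, the last holds). Time passes only in rows, so rows that repeat a pose let the fingers close. It gives the time, the measured TCP pose, the force, the opening and the grip force at its end, in the units of the state.
- get_obs(): the state, without advancing time (a new reading comes with each control period).
- camera(name): name is "scene" or "top"; returns a dict with "color" (480x640x3 uint8, red, green, blue), "range_z" (480x640 float32, m along the optical axis (not along the pixel's ray), 0 where there is no reading), "fx", "fy", "cx", "cy" (pixels), "R" (3x3) and "t" (3): a world point X has camera coordinates R X + t. Camera axes: x right, y down, z forward; pixel columns grow to the right and rows downward; lengths in m; the calibration is good to about 2 mm. A picture is of the moment at which its call begins.
- hand_in(): hands the job in; it is judged then, once.
The state is a dict: "clock": time; "joint_pos": joint angles; "joint_velocities": joint speeds; "tau": joint torques, N m; "position": TCP position; "ee_rot": TCP orientation; "ft_force": force on the tool from outside, world axes, zero at the start; "torque": the same for the moment, N m; "grip_width": opening from 0.0 (shut) to 1.0 (fully open); "grasp_force": force on a finger pad.
Only numpy, scipy, OpenCV 4.12 (cv2) and the standard library are available. Lean on these libraries where they do the work, as an engineer would, in place of code of your own. Each camera call takes 0.05 s, during which the arm holds its last target. There are 200 camera calls.

### The job

Take the blue-handled pick out of its wooden block and run its tip slowly (about 3 cm a second), in one pass down in the groove, along the seed box's chute, from the end beside the box to the closed outer end; then stand the pick back in its block. Now pull the spring-loaded shutter out by its orange handle until its white pointer is level with the yellow mark, and finish while still holding it there against the spring: do not let go. Leave the pot, trowel, rake and spray bottle where they are.

Things in the scene. Friction and masses are not known exactly. Their poses are not given: they have to be found in the camera images.
- seed_box: Fixed black three-tier seed box (220 x 180 mm, 150 mm high) with a grey chute 130 mm wide (x), 250 mm long (y), top 30 mm above the bench. Origin: under the middle of the chute, at bench level; z up. The chute spans y -125 to +125 mm, the box y +120 to +300 mm. The shutter is pulled along -y, away from the box. The groove runs along y at x = -38 mm.
- groove_start (a point): Middle of the groove floor near the seed box, where the pass begins (seed_box y = +55 mm; the box face is 65 mm further on). The groove is 14 mm wide and 12 mm deep, its floor 18 mm above the bench and painted white; the shutter's steel runner fills it from y = +100 mm towards the box.
- groove_end (a point): Middle of the groove floor 10 mm short of the closed outer end, where the pass ends (seed_box y = -90 mm; the end wall is at y = -100 mm).
- pick: Loose groove pick, 80 g, 138 mm long. Origin: its tip; z runs up to the handle. Steel shank 8 mm thick (last 10 mm: 6 mm) up to 52 mm, brass shoulder 30 mm across from 52 to 58 mm, blue handle 20 x 20 mm (sides along its x and y) from 58 to 138 mm. Starts upright in the block, tip 8 mm above the bench, shoulder on the block's top.
- block: Fixed wooden block 80 x 80 x 60 mm high with a 17 mm through hole in its middle, chamfered 2 mm. Origin: centre of its underside; z up, sides along x and y.
- handle (a point): Orange upright handle 18 x 18 mm, 45 mm high, sides along seed_box x and y, on the steel shutter plate. This point: centre of its foot, 36 mm above the bench; its top is 81 mm above the bench. Shut, it stands 90 mm from the box face, 25 mm to the +x side of the chute's middle line.
- shutter (a joint): How far the shutter is pulled out along seed_box -y, m: 0 shut, at most 0.09. A spring pulls it shut with 3.6 N plus 120 N per metre of travel (12 to 13 N at most here); let go, it snaps shut.
- pointer (a point): Outer end of the white pointer line on the shutter, level (in y) with the middle of the handle, 39 mm to its +x side; it travels with the shutter.
- mark: Yellow clip fixed on the chute's +x edge, 6 mm wide (y), 39 mm high, axes parallel to the seed box's. Origin: centre of its foot, at bench level. Its y is where the pointer must be held: 45 to 75 mm from shut along -y.
- pot: Bystander: terracotta pot, 136 mm across, 120 mm high, origin under its centre.
- trowel: Bystander: green plastic trowel lying along its y, 310 mm long, handle to -y.
- rake: Bystander: aluminium hand rake lying along its y, 300 mm long, handle to -y.
- spray_bottle: Bystander: empty spray bottle, 84 mm across, 225 mm high, origin under its centre.
There are look-alikes about, which are no part of the job. Of the things shaped like the block, the wooden one is meant. There is more than one size of the pick; the one meant has the size given above.

How it is judged:
On the way, in this order (a step that is already met when the one before it is completed fails the run):
1. held pick's tip down in the groove, passing slowly: beside the seed box, at the start of the groove (y of pick in the frame of seed_box between 0.032 and 0.105 m and x of pick in the frame of seed_box between -0.046 and -0.03 m and z of pick in the frame of seed_box between 0.01 and 0.028 m and contact force between the fingers and pick above 1 N), for 0.3 s.
2. held pick's tip down in the groove, passing slowly: first part (y of pick in the frame of seed_box between 0.004 and 0.032 m and x of pick in the frame of seed_box between -0.046 and -0.03 m and z of pick in the frame of seed_box between 0.01 and 0.028 m and contact force between the fingers and pick above 1 N), for 0.3 s.
3. held pick's tip down in the groove, passing slowly: second part (y of pick in the frame of seed_box between -0.024 and 0.004 m and x of pick in the frame of seed_box between -0.046 and -0.03 m and z of pick in the frame of seed_box between 0.01 and 0.028 m and contact force between the fingers and pick above 1 N), for 0.3 s.
4. held pick's tip down in the groove, passing slowly: third part (y of pick in the frame of seed_box between -0.052 and -0.024 m and x of pick in the frame of seed_box between -0.046 and -0.03 m and z of pick in the frame of seed_box between 0.01 and 0.028 m and contact force between the fingers and pick above 1 N), for 0.3 s.
5. held pick's tip down in the groove, passing slowly: fourth part (y of pick in the frame of seed_box between -0.08 and -0.052 m and x of pick in the frame of seed_box between -0.046 and -0.03 m and z of pick in the frame of seed_box between 0.01 and 0.028 m and contact force between the fingers and pick above 1 N), for 0.3 s.
6. held pick's tip down in the groove, passing slowly: the closed outer end (y of pick in the frame of seed_box between -0.105 and -0.08 m and x of pick in the frame of seed_box between -0.046 and -0.03 m and z of pick in the frame of seed_box between 0.01 and 0.028 m and contact force between the fingers and pick above 1 N), for 0.3 s.
7. pick standing back in its block, let go (horizontal distance between pick and block below 0.01 m and z of pick in the frame of block below 0.014 m and angle between pick's own z axis and vertical below 0.12 rad and contact force between the fingers and pick below 0.1 N), for 0.3 s.
8. shutter held by the gripper with its pointer at the mark (y of pointer in the frame of mark between -0.005 and 0.005 m and contact force between the fingers and shutter above 2 N), for 0.5 s.
At the end, for the whole second after the job is handed in: The gripper still holds the shutter by its handle (more than 2 N on the fingers) at rest, pointer within 5 mm of the yellow mark; the pick stands upright and released in its block, shoulder down on it (all of step 7 and all of step 8 and velocity of joint shutter between -0.01 and 0.01 m/s and value of joint shutter above 0.035 m); the arm keeps its last pose, push and grip.
It fails at once if the pot is shoved or knocked over (moved over 30 mm) (distance of pot from where it was at the start of the episode above 0.03 m).
It fails at once if the trowel is shoved or knocked over (moved over 30 mm) (distance of trowel from where it was at the start of the episode above 0.03 m).
It fails at once if the rake is shoved or knocked over (moved over 30 mm) (distance of rake from where it was at the start of the episode above 0.03 m).
It fails at once if the spray bottle is shoved or knocked over (moved over 30 mm) (distance of spray_bottle from where it was at the start of the episode above 0.03 m).
It also fails if it takes over 72 s, if anything falls off the work surface, if the arm or the gripper's body presses on something with over 40 N, if the wrist force passes 120 N, or if a joint passes its speed limit or range.

## Working session

There is one attempt and no reset: what is moved stays moved. The work goes in short steps, Python scripts to look and compute and a tool call to move; the robot and the scene stay as the last step left them, time stands still between calls to the robot, and variables do not carry over. Pictures are saved under pics/ and viewed, at most 10 in all, crops included, and the job is handed in when it is done.

Besides the shell and the picture viewer there is one more tool, called as name([rows], argument=value, ...), one row to a line, values as JSON. move_arm: Moves the arm, as the interface text tells. Its arguments: {"type":"object","properties":{"plan":{"type":"array","items":{"type":"object","properties":{"delta_pos":{"type":"array","items":{"type":"number"}},"turn":{"type":"array","items":{"type":"number"}},"fingers":{"type":"number"}}}},"force":{"type":"number"}},"required":["plan"]}

```bash
mkdir -p pics
cat > h.py <<'E'
import numpy as np, cv2
from workcell import get_obs, camera, hand_in, tip_reach
def cloud(c):
    z=c["range_z"]; v,u=np.mgrid[:480,:640]
    P=np.dstack([(u-c["cx"])/c["fx"]*z,(v-c["cy"])/c["fy"]*z,z])
    return (P-c["t"])@np.asarray(c["R"])
def save(c,n): cv2.imwrite("pics/"+n,c["color"][:,:,::-1])
E
python3 - <<'E'
from h import *
for n in("scene","top"):
    c=camera(n); save(c,n+"0.png"); np.savez(n+"0.npz",**c)
    print(n,c["fx"],c["fy"],c["cx"],c["cy"],np.round(c["R"],3).tolist(),c["t"])
o=get_obs(); print(o,tip_reach)
E
```

```text
scene 445.5918564157326 445.5918564157326 318.4877644950043 244.86427346886512 [[0.708, 0.706, -0.004], [0.488, -0.494, -0.719], [-0.51, 0.507, -0.695]] [-0.38847187 -0.27116909  1.46742621]
top 615.0827947762718 615.0827947762718 310.0689518812901 234.0502414048406 [[0.016, -1.0, 0.021], [-0.989, -0.019, -0.147], [0.148, -0.019, -0.989]] [-0.05609475  0.57650518  1.57541587]
{'clock': 0.1, 'joint_pos': array([ 1.1114033 ,  0.33281336, -0.06467832,  1.46087331,  0.02158416,
        1.34991069, -0.08853135]), 'joint_velocities': array([ 2.05095137e-05, -1.37257636e-03,  6.70209438e-04, -1.42076286e-03,
       -1.04071788e-03,  7.36537979e-04, -1.40851185e-04]), 'tau': array([ 1.27380721e-03, -6.26742768e+01,  4.92177531e-02, -3.92429888e+01,
        1.63928530e-02,  6.97770040e-03, -2.78929477e-06]), 'position': array([ 0.26424648, -0.56602353,  0.24158488]), 'ee_rot': array([ 9.76249788e-01,  2.16646998e-01, -1.67162655e-04, -6.33369820e-04]), 'ft_force': array([-0.31276597, -0.19112466, -0.13078273]), 'torque': array([-0.03950337,  0.00259396, -0.03214451]), 'grasp_force': 0.0, 'grip_width': 1.003238074356809} 0.011
```

View pics/scene0.png

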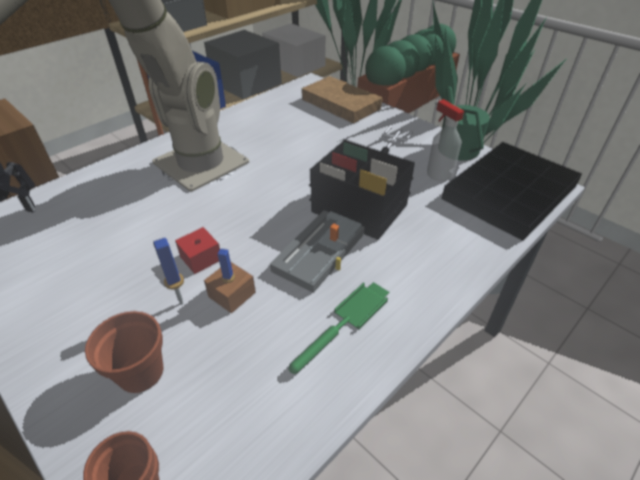

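View pics/top0.png

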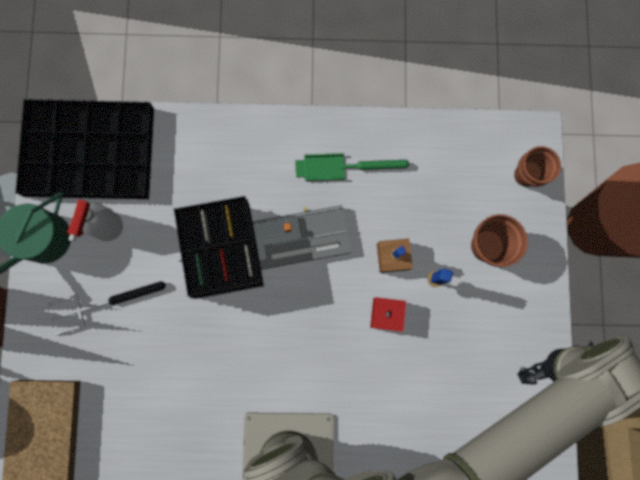

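Scene view: the blue pick in the wooden block is at (225,262), with its block at (230,287). A larger blue pick stands loose at (167,262) and a red block is at (198,248). In the top view these are at (400,252), (395,255), (441,276) and (388,314). The chute is at (305,237) with its white groove at (305,250), the orange handle at (287,227) and the yellow mark at (307,210).

The candidates are the pick at top (400,252) and the larger one at (441,276). The first fits because it's the smaller and sits in wood, so I'll confirm it in a crop.

Run:
```python
from h import *
S=dict(np.load("scene0.npz")); T=dict(np.load("top0.npz"))
a=cv2.resize(S["color"][215:315,130:280],None,fx=5,fy=5,interpolation=2)
b=cv2.resize(T["color"][190:300,240:460],None,fx=3.41,fy=3.41,interpolation=2)
a=cv2.resize(a,(450,300)); b=cv2.resize(b,(600,300))
cv2.imwrite("pics/crop1.png",np.vstack([cv2.copyMakeBorder(a,0,0,0,150,0),b])[:,:,::-1])
def msk(c,nm):
    h=cv2.cvtColor(c["color"],cv2.COLOR_RGB2HSV); H,s,v=[h[...,i].astype(int) for i in range(3)]
    return {"blue":(H>105)&(H<130)&(s>130),"orange":(H>3)&(H<14)&(s>165)&(v>130),"yellow":(H>18)&(H<32)&(s>110)&(v>80),
     "wood":(H>5)&(H<17)&(s>90),"red":((H<4)|(H>175))&(s>150),"bright":(s<40)&(v>150)}[nm]
for nm,c in(("scene",S),("top",T)):
    W=cloud(c)
    for k in("blue","orange","yellow","wood"):
        n,l,st,ce=cv2.connectedComponentsWithStats(msk(c,k).astype(np.uint8))
        for i in range(1,n):
            if st[i,4]>=8:
                p=W[l==i]; p=p[(p[:,2]>-.02)&(p[:,2]<.3)&(p[:,0]>.2)&(p[:,0]<.9)]
                if len(p)<5: continue
                print(nm,k,st[i].tolist(),"lo",np.round(np.percentile(p,3,0),3),"hi",np.round(np.percentile(p,97,0),3),"med",np.round(np.median(p,0),3))
# rectangles by height, top view
W=cloud(T)
def rect(m,nm):
    p=W[m]; r=cv2.minAreaRect((p[:,:2]*1000).astype(np.float32)); print(nm,m.sum(),np.round(p.mean(0),4),r)
z=W[...,2]; v,u=np.mgrid[:480,:640]
near=lambda u0,u1,v0,v1:(u>u0)&(u<u1)&(v>v0)&(v<v1)
rect(near(370,415,235,280)&(abs(z-.06)<.006)&msk(T,"wood"),"blocktop")
rect(near(245,370,195,285)&(abs(z-.03)<.005),"chute30")
rect(near(180,262,190,300)&(abs(z-.15)<.01),"box150")
rect(near(380,425,235,280)&(abs(z-.146)<.006),"picktop")
rect(near(425,460,260,290)&(z>.1),"bigpick")
m=near(265,350,235,270)&msk(T,"bright"); rect(m,"groove")
rect(near(270,300,215,240)&(abs(z-.081)<.007),"handletop")
```

```text
scene blue [155, 240, 12, 8, 68] lo [ 0.458 -0.38   0.197] hi [ 0.475 -0.36   0.201] med [ 0.468 -0.37   0.199]
scene blue [220, 250, 7, 5, 27] lo [ 0.524 -0.276  0.145] hi [ 0.538 -0.265  0.15 ] med [ 0.531 -0.271  0.148]
scene yellow [361, 171, 24, 22, 341] lo [0.559 0.149 0.121] hi [0.621 0.163 0.163] med [0.59  0.155 0.143]
scene yellow [337, 258, 3, 3, 8] lo [ 0.648 -0.035  0.036] hi [ 0.652 -0.031  0.042] med [ 0.65  -0.033  0.039]
scene wood [330, 223, 9, 17, 115] lo [0.584 0.003 0.046] hi [0.601 0.02  0.084] med [0.595 0.008 0.073]
scene wood [216, 265, 35, 32, 418] lo [ 0.515 -0.306  0.059] hi [ 0.567 -0.235  0.064] med [ 0.548 -0.267  0.062]
scene wood [206, 270, 15, 13, 80] lo [ 0.493 -0.311  0.06 ] hi [ 0.509 -0.274  0.064] med [ 0.5   -0.29   0.062]
scene wood [86, 316, 75, 57, 1357] lo [ 0.502 -0.588  0.049] hi [ 0.625 -0.474  0.123] med [ 0.531 -0.559  0.101]
scene wood [84, 433, 74, 47, 1231] lo [ 0.715 -0.679  0.074] hi [ 0.803 -0.595  0.123] med [ 0.734 -0.65   0.106]
top blue [23, 153, 4, 5, 8] lo [0.777 0.726 0.012] hi [0.788 0.73  0.023] med [0.781 0.727 0.015]
t
[... 1134 characters left out ...]
628692627)
box150 996 [0.5252 0.1779 0.1471] ((529.3450317382812, 184.07803344726562), (221.65940856933594, 180.83209228515625), 11.336634635925293)
picktop 57 [ 0.5257 -0.2696  0.1447] ((525.55419921875, -269.4356384277344), (20.29916000366211, 18.18880844116211), 39.10669708251953)
bigpick 273 [ 0.4588 -0.3585  0.1942] ((411.314208984375, -197.3568572998047), (35.604923248291016, 390.45269775390625), 16.578136444091797)
groove 222 [ 0.5091 -0.1191  0.0096] ((456.262451171875, -55.0162353515625), (98.41251373291016, 228.12741088867188), 48.03167724609375)
handletop 43 [0.5896 0.0133 0.0799] ((590.111083984375, 13.32060718536377), (17.672773361206055, 16.724903106689453), 15.041504859924316)
```

View pics/crop1.png

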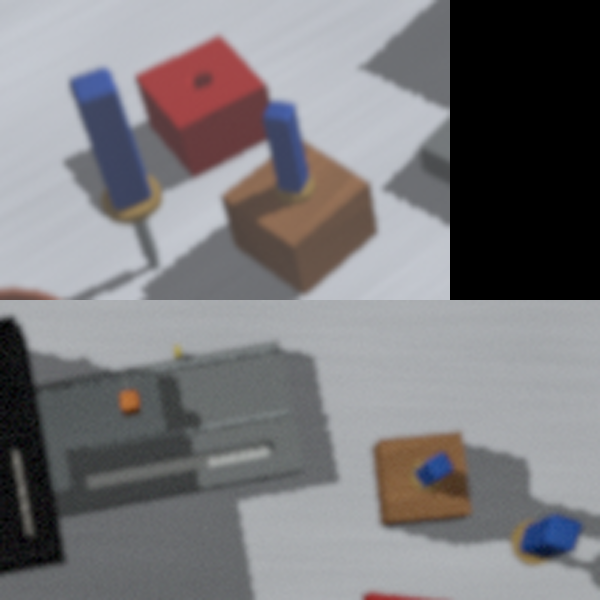

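The crop confirms it: the smaller blue pick is in the wooden block at scene (225,262) / top (400,252), and the larger one stands loose at (165,262). I'll refine the groove line, pick centre and yaw, then move.

```bash
cat >> h.py <<'E'
from scipy.spatial.transform import Rotation as Ro
def ray(c,u,v,z):
    R=np.asarray(c["R"]);C=-R.T@c["t"]
    d=np.stack([(np.asarray(u)-c["cx"])/c["fx"],(np.asarray(v)-c["cy"])/c["fy"],np.ones(np.shape(u))],-1)@R
    return C+d*((z-C[2])/d[...,2])[...,None]
O=np.array([.5716,-.0215]); YAW=np.radians(11.6)
def sb(p): # world -> seed_box xy
    d=np.asarray(p)[...,:2]-O; c,s=np.cos(YAW),np.sin(YAW); return np.stack([d[...,0]*c+d[...,1]*s,-d[...,0]*s+d[...,1]*c],-1)
def wd(x,y): c,s=np.cos(YAW),np.sin(YAW); return O+np.array([x*c-y*s,x*s+y*c])
def go(xyz,jaw=None):
    "tool-axis shift and z turn to bring TCP to xyz, pointing straight down, with tool y at jaw deg"
    o=get_obs(); r=Ro.from_quat(o["ee_rot"]); d=r.inv().apply(np.asarray(xyz)-o["position"])
    y=r.apply([0,1,0]); a=np.degrees(np.arctan2(y[1],y[0])); j=a if jaw is None else jaw
    j=a+(j-a+90)%180-90
    t=Ro.from_euler("z",j+90,degrees=True)*Ro.from_quat([1,0,0,0])
    print("t",round(o["clock"],2),"pos",np.round(o["position"],4),"jaw",round(a,1),"F",np.round(o["ft_force"],1),"grip",round(o["grip_width"],3),round(o["grasp_force"],1),
      "\n delta",np.round(d,4).tolist(),"turn",np.round((r.inv()*t).as_rotvec(),3).tolist())
E
python3 - <<'E'
from h import *
S=dict(np.load("scene0.npz")); T=dict(np.load("top0.npz"))
v,u=np.mgrid[:480,:640]
# groove floor: lighter than grey around, in chute frame
for nm,c in(("top",T),("scene",S)):
    P=ray(c,u,v,.018); q=sb(P); g=c["color"].astype(int).sum(2)/3
    xs=np.arange(-.06,-.018,.003)
    for y in(.055,.03,0,-.03,-.06,-.08,-.1,-.11):
        row=[]
        for x in xs:
            w=np.append(wd(x,y),.018); k=c["R"]@w+c["t"]
            row.append(cv2.getRectSubPix(g.astype(np.float32),(1,1),(float(c["fx"]*k[0]/k[2]+c["cx"]),float(c["fy"]*k[1]/k[2]+c["cy"])))[0,0])
        print(nm,y,np.round(row).astype(int))
    h=cv2.cvtColor(c["color"],cv2.COLOR_RGB2HSV)
    b=(h[...,0]>105)&(h[...,0]<130)&(h[...,1]>100)&(sb(ray(c,u,v,.1))[...,1]<-.2)
    z=cloud(c)[...,2]; 
    for lo in(.136,.140):
        m=b&(z>lo)&(z<.16); p=ray(c,u[m],v[m],.146)[:,:2]*1000; print(nm,"picktop",m.sum(),p.mean(0),cv2.minAreaRect(p.astype(np.float32)))
    w=cloud(c)[b&(z>.075)&(z<.14)]; w=w[w[:,1]>-.3]
    print("sides",len(w),cv2.minAreaRect((w[:,:2]*1000).astype(np.float32)))
    y=(h[...,0]>17)&(h[...,0]<34)&(h[...,1]>80)&(abs(sb(ray(c,u,v,.035))-[.065,-.03])<[.02,.06]).all(-1)
    print("mark",y.sum(),sb(ray(c,u[y],v[y],.039)).round(3)[:12].tolist())
xy=.525,-.269
go([*xy,.2],-50)
E
```

```text
top 0.055 [ 61  63  63  63  64  72  87 100 104 101  85  66  62  61]
top 0.03 [ 62  63  63  63  64  74  90 102 106 100  83  68  63  61]
top 0 [ 61  60  63  62  61  73  88 101 107 100  85  69  59  64]
top -0.03 [ 99 107 108 109 109 109 113 115 110 103  96  97 104 107]
top -0.06 [ 98 105 109 108 109 123 144 157 149 125 102  99 103 108]
top -0.08 [ 96 106 109 111 112 124 146 159 149 121  96  96 105 108]
top -0.1 [ 99 105 108 107 108 108 107 104  96  93  96 102 106 109]
top -0.11 [ 98 106 107 108 110 109 108 107 109 109 107 107 110 107]
top picktop 80 [ 503.21803681 -298.32739019] ((494.34893798828125, -315.2218933105469), (134.1681365966797, 24.586605072021484), 54.69852828979492)
top picktop 67 [ 504.61113744 -296.72893392] ((494.1861877441406, -315.45172119140625), (133.60488891601562, 24.586605072021484), 54.69852828979492)
sides 33 ((521.6845703125, -265.7319030761719), (17.127399444580078, 11.908531188964844), 89.8505630493164)
mark 5 [[0.073, -0.022], [0.073, -0.025], [0.07, -0.022], [0.07, -0.024], [0.067, -0.024]]
scene 0.055 [74 74 72 71 76 87 97 95 85 77 74 74 74 76]
scene 0.03
[... 506 characters left out ...]
6640625, -314.156005859375), (115.40310668945312, 26.90483856201172), 55.615699768066406)
scene picktop 47 [ 527.94177992 -276.33039663] ((501.8783874511719, -311.5881042480469), (115.46916961669922, 20.200366973876953), 54.08636474609375)
sides 68 ((535.7230224609375, -267.9758605957031), (3.621544122695923, 13.94564437866211), 28.09653091430664)
mark 42 [[0.069, -0.023], [0.071, -0.022], [0.073, -0.02], [0.07, -0.026], [0.072, -0.025], [0.074, -0.023], [0.077, -0.022], [0.07, -0.03], [0.072, -0.029], [0.074, -0.027], [0.076, -0.026], [0.078, -0.025]]
t 0.1 pos [ 0.2642 -0.566   0.2416] jaw -65.0 F [-0.3 -0.2 -0.1] grip 1.003 0.0 
 delta [0.3619, -0.1588, 0.0418] turn [-0.001, -0.0, -0.261]
```

Careful with the scale: turns go in shares of 180 degrees. That gives: -0.21 rad / 3.1416 = -0.0668.

move_arm([
  {"delta_pos": [0, 0, -0.06], "turn": [0, 0, 0], "fingers": 0.3},
  {"delta_pos": [0.03, -0.015, -0.108], "turn": [0, 0, -0.0318], "fingers": 0.3},
  {"delta_pos": [0.363, -0.159, -0.108], "turn": [0, 0, -0.0668], "fingers": 0.3},
  {"delta_pos": [0.363, -0.159, -0.108], "turn": [0, 0, -0.0668], "fingers": 0.3},
  {"delta_pos": [0.363, -0.159, -0.108], "turn": [0, 0, -0.0668], "fingers": 0.3},
  {"delta_pos": [0.363, -0.159, -0.108], "turn": [0, 0, -0.0668], "fingers": 0.3},
  {"delta_pos": [0.363, -0.159, -0.108], "turn": [0, 0, -0.0668], "fingers": 0.3},
  {"delta_pos": [0.363, -0.159, -0.108], "turn": [0, 0, -0.0668], "fingers": 0.3},
  {"delta_pos": [0.363, -0.159, -0.108], "turn": [0, 0, -0.0668], "fingers": 0.3},
  {"delta_pos": [0.363, -0.159, -0.108], "turn": [0, 0, -0.0668], "fingers": 0.3},
  {"delta_pos": [0.363, -0.159, -0.108], "turn": [0, 0, -0.0668], "fingers": 0.3},
])

```text
clock: 1.48
position: [0.5252, -0.2702, 0.3502]
ee_rot: [0.949, 0.317, -0.0, 0.0]
ft_force: [-0.1, -0.0, -0.3]
grip_width: 0.701
grasp_force: 0.0
```

Run:
```python
from h import *
# grasp point at tip+105 -> z .113, TCP 8 lower = .105
go([.526,-.269,.105],-53)
c=camera("scene"); np.savez("s1.npz",**c)
v,u=np.mgrid[:480,:640];h=cv2.cvtColor(c["color"],cv2.COLOR_RGB2HSV)
b=(h[...,0]>105)&(h[...,0]<130)&(h[...,1]>100);b[:, :200]=0; b[:,250:]=0; b[:240]=0;b[285:]=0
w=cloud(c)[b]; w=w[(w[:,2]>.07)&(w[:,2]<.16)]; print(len(w))
t=w[w[:,2]>.142]; print(t.mean(0),cv2.minAreaRect((t[:,:2]*1000).astype(np.float32)))
cv2.imwrite("pics/crop2.png",cv2.resize(c["color"][200:300,180:280],None,fx=6,fy=6,interpolation=2)[:,:,::-1])
```

```text
t 1.48 pos [ 0.5252 -0.2702  0.3502] jaw -53.1 F [-0.1 -0.  -0.3] grip 0.701 0.0 
 delta [0.0015, -0.0005, 0.2452] turn [0.0, 0.001, -0.001]
122
[ 0.53040782 -0.27171288  0.14671927] ((528.9512329101562, -271.7186279296875), (16.619997024536133, 16.271177291870117), 33.63752365112305)
```

View pics/crop2.png

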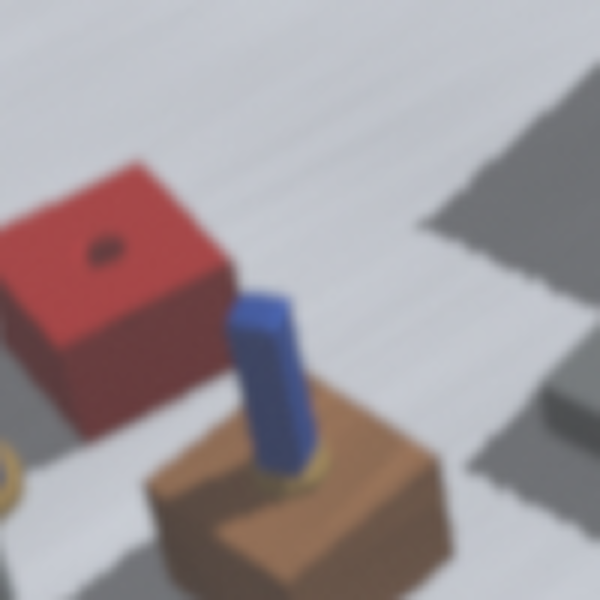

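The crop shows the small pick upright in the wooden block. Its top face is at crop corners (230,325), (245,293), (292,300) and (285,327), which puts its sides at about 38°. The jaws already match that, so I'll descend and grip.

move_arm([
  {"delta_pos": [0.0015, 0.001, 0.06], "turn": [0, 0, 0], "fingers": 0.3},
  {"delta_pos": [0.0015, 0.001, 0.12], "turn": [0, 0, 0], "fingers": 0.3},
  {"delta_pos": [0.0015, 0.001, 0.17], "turn": [0, 0, 0], "fingers": 0.3},
  {"delta_pos": [0.0015, 0.001, 0.21], "turn": [0, 0, 0], "fingers": 0.3},
  {"delta_pos": [0.0015, 0.001, 0.235], "turn": [0, 0, 0], "fingers": 0.3},
  {"delta_pos": [0.0015, 0.001, 0.245], "turn": [0, 0, 0], "fingers": 0.3},
  {"delta_pos": [0.0015, 0.001, 0.245], "turn": [0, 0, 0], "fingers": 0.3},
  {"delta_pos": [0.0015, 0.001, 0.245], "turn": [0, 0, 0], "fingers": 1},
  {"delta_pos": [0.0015, 0.001, 0.245], "turn": [0, 0, 0], "fingers": 1},
  {"delta_pos": [0.0015, 0.001, 0.245], "turn": [0, 0, 0], "fingers": 1},
  {"delta_pos": [0.0015, 0.001, 0.245], "turn": [0, 0, 0], "fingers": 1},
  {"delta_pos": [0.0015, 0.001, 0.245], "turn": [0, 0, 0], "fingers": 1},
], force=50)

```text
clock: 3.02
position: [0.5285, -0.2689, 0.1065]
ee_rot: [0.948, 0.318, 0.001, 0.001]
ft_force: [-1.5, 0.5, 6.7]
grip_width: 0.233
grasp_force: 48.2
```

Run:
```python
from h import *
go([.526,-.269,.105])
```

```text
t 3.02 pos [ 0.5285 -0.2689  0.1065] jaw -52.9 F [-1.5  0.5  6.7] grip 0.233 48.2 
 delta [-0.002, -0.0014, 0.0015] turn [0.002, -0.001, 0.0]
```

move_arm([
  {"delta_pos": [0, 0, -0.03], "turn": [0, 0, 0], "fingers": 1},
  {"delta_pos": [0, 0, -0.075], "turn": [0, 0, 0], "fingers": 1},
  {"delta_pos": [0, 0, -0.105], "turn": [0, 0, 0], "fingers": 1},
  {"delta_pos": [0.03, -0.04, -0.105], "turn": [0, 0, 0], "fingers": 1},
  {"delta_pos": [0.06, -0.08, -0.105], "turn": [0, 0, 0], "fingers": 1},
  {"delta_pos": [0.09, -0.12, -0.105], "turn": [0, 0, 0], "fingers": 1},
  {"delta_pos": [0.12, -0.16, -0.105], "turn": [0, 0, 0], "fingers": 1},
  {"delta_pos": [0.15, -0.2, -0.09], "turn": [0, 0, 0], "fingers": 1},
  {"delta_pos": [0.17, -0.23, -0.075], "turn": [0, 0, 0], "fingers": 1},
  {"delta_pos": [0.177, -0.2405, -0.065], "turn": [0, 0, 0], "fingers": 1},
  {"delta_pos": [0.177, -0.2405, -0.065], "turn": [0, 0, 0], "fingers": 1},
  {"delta_pos": [0.177, -0.2405, -0.065], "turn": [0, 0, 0], "fingers": 1},
])

```text
clock: 4.53
position: [0.5246, 0.0283, 0.1707]
ee_rot: [0.948, 0.317, 0.0, 0.0]
ft_force: [-0.6, -1.1, -0.0]
grip_width: 0.232
grasp_force: 48.2
```

Run:
```python
from h import *
w=wd(-.038,.06); go([*w,.17]); o=get_obs(); print(sb(o["position"]))
c=camera("scene"); np.savez("s2.npz",**c)
d=camera("top"); np.savez("t2.npz",**d)
a=cv2.resize(c["color"][170:290,250:370],(480,480),interpolation=2)
b=cv2.resize(d["color"][180:280,240:320],(384,480),interpolation=2)
cv2.imwrite("pics/crop3.png",cv2.resize(np.hstack([a,b]),(800,444))[:,:,::-1])
```

```text
t 4.53 pos [0.5246 0.0283 0.1707] jaw -53.1 F [-0.6 -1.1 -0. ] grip 0.232 48.2 
 delta [-0.001, -0.0025, 0.0007] turn [0.001, -0.0, 0.0]
[-0.0360193   0.05818271]
```

View pics/crop3.png

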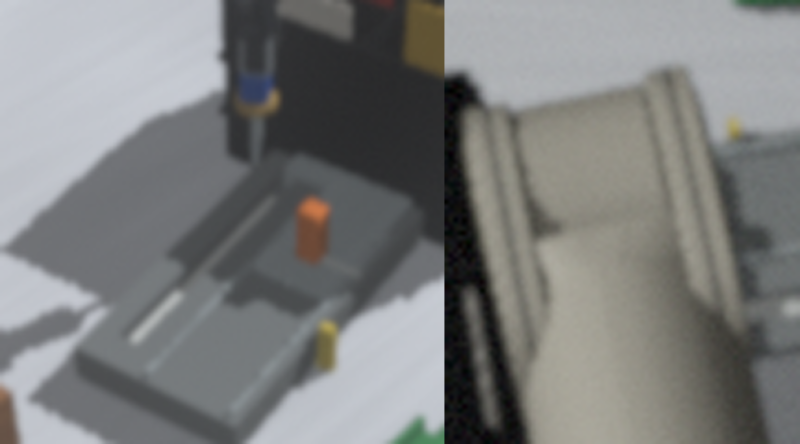

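Left half of the crop (scene): the pick is held upright, brass shoulder at (257,100) and tip at about (257,163), above the shadowed groove. The right half (top view) is blocked by the arm. I'll check the tip against its expected projection.

Run:
```python
from h import *
c=dict(np.load("s2.npz")); 
pr=lambda w:(lambda k:(c["fx"]*k[0]/k[2]+c["cx"],c["fy"]*k[1]/k[2]+c["cy"]))(c["R"]@np.array(w)+c["t"])
for z in(.072,.085,.1,.128): print(z,np.round(pr([.5246,.0283,z]),1))
h=cv2.cvtColor(c["color"],cv2.COLOR_RGB2HSV)
y=(h[...,0]>10)&(h[...,0]<32)&(h[...,1]>90); y[:190]=0;y[202:]=0;y[:,:308]=0;y[:,332:]=0
v,u=np.nonzero(y); print("brass",u.min(),u.max(),v.min(),v.max(),len(u),u.mean(),v.mean(), (u.min()+u.max())/2)
print(c["color"][198:218,310:330].sum(2)//3)
```

```text
0.072 [319.5 214. ]
0.085 [319.5 210.1]
0.1 [319.5 205.6]
0.128 [319.4 196.9]
brass 323 324 196 199 5 323.6 197.6 323.5
[[ 74  59  57  65  72  75  76  75  78  81  88  96 104 104  91  67  51  48
   47  46]
 [ 66  56  55  61  70  74  77  79  82  87  91  94  92  89  76  58  50  47
   47  48]
 [ 72  59  54  57  63  70  74  78  83  87  87  82  75  70  61  51  47  47
   47  47]
 [ 88  68  55  54  56  61  66  74  83  87  83  72  61  55  51  48  47  46
   46  47]
 [ 97  74  55  52  52  54  59  71  83  88  84  67  53  50  48  47  47  47
   46  46]
 [101  75  56  52  51  52  56  68  84  91  86  67  51  49  49  47  47  47
   47  46]
 [100  75  56  51  50  51  55  69  85  92  87  68  52  48  48  47  47  47
   46  46]
 [ 99  75  56  52  50  51  54  69  85  92  86  67  51  49  47  47  47  47
   46  45]
 [100  76  55  52  52  50  55  68  85  90  83  66  51  47  48  48  47  47
   47  46]
 [100  75  56  50  50  51  55  68  84  89  79  62  49  48  47  48  48  47
   48  47]
 [100  75  55  51  50  50  55  69  84  87  75  59  49  48  49  48  47  47
   46  47]
 [100  76  56  51  50  51  55  68  84  85  73  58  50  51  50  50  48  47
   47  46]
 [101  78  58  51  50  50  53  67  83  85  72  57  56  58  60  58  54  53
   50  50]
 [103  86  68  57  52  51  53  66  83  84  70  60  62  66  68  67  63  60
   58  61]
 [108  98  86  73  65  57  55  67  82  83  71  65  68  71  73  72  71  69
   70  75]
 [112 108 102  94  84  74  69  72  82  83  73  70  72  74  74  74  74  77
   81  85]
 [113 112 110 107 101  95  89  83  81  80  75  74  74  74  74  74  77  81
   87  90]
 [113 113 113 112 109 107 101  90  80  76  75  74  74  75  74  74  79  85
   90  90]
 [114 114 113 112 111 107  99  89  79  75  75  74  74  74  73  73  78  85
   89  91]
 [114 113 112 111 108 100  91  82  76  75  74  75  75  73  72  73  78  85
   88  88]]
```

move_arm([
  {"delta_pos": [-0.0014, -0.0007, 0.01], "turn": [0, 0, 0], "fingers": 1},
  {"delta_pos": [-0.0014, -0.0007, 0.022], "turn": [0, 0, 0], "fingers": 1},
  {"delta_pos": [-0.0014, -0.0007, 0.032], "turn": [0, 0, 0], "fingers": 1},
  {"delta_pos": [-0.0014, -0.0007, 0.04], "turn": [0, 0, 0], "fingers": 1},
  {"delta_pos": [-0.0014, -0.0007, 0.046], "turn": [0, 0, 0], "fingers": 1},
  {"delta_pos": [-0.0014, -0.0007, 0.05], "turn": [0, 0, 0], "fingers": 1},
  {"delta_pos": [-0.0014, -0.0007, 0.05], "turn": [0, 0, 0], "fingers": 1},
])

```text
clock: 5.5
position: [0.5226, 0.0297, 0.1201]
ee_rot: [0.948, 0.318, -0.0, -0.0]
ft_force: [-0.6, 0.2, 0.2]
grip_width: 0.231
grasp_force: 48.2
```

Run:
```python
from h import *
go([*wd(-.0375,-.09),.12]); o=get_obs(); print(sb(o["position"]))
c=camera("scene")
cv2.imwrite("pics/crop4.png",cv2.resize(c["color"][190:290,270:370],(600,600),interpolation=2)[:,:,::-1])
```

```text
t 5.5 pos [0.5226 0.0297 0.1201] jaw -52.9 F [-0.6  0.2  0.2] grip 0.231 48.2 
 delta [-0.0643, 0.1356, 0.0001] turn [-0.0, 0.0, 0.0]
[-0.03770851  0.06005328]
```

View pics/crop4.png

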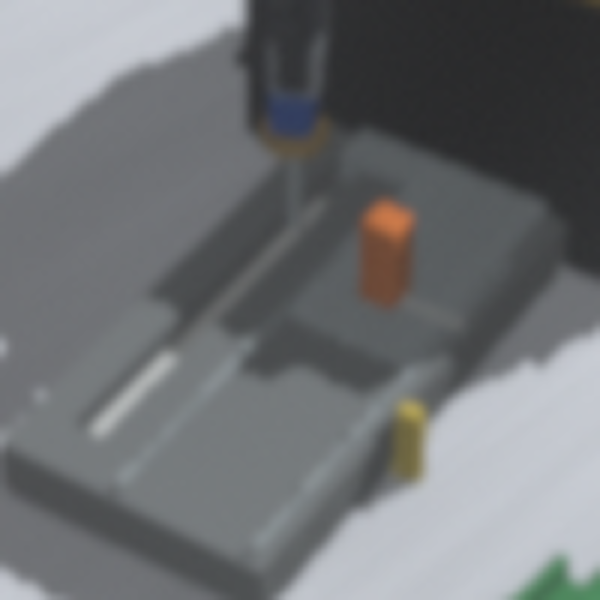

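The pick's shank enters the groove at crop (297,222) with no contact force. I'll start the slow pass.

move_arm([
  {"delta_pos": [-0.0016, 0.0034, 0], "turn": [0, 0, 0], "fingers": 1},
  {"delta_pos": [-0.0032, 0.0068, 0], "turn": [0, 0, 0], "fingers": 1},
  {"delta_pos": [-0.0048, 0.0102, 0], "turn": [0, 0, 0], "fingers": 1},
  {"delta_pos": [-0.0064, 0.0136, 0], "turn": [0, 0, 0], "fingers": 1},
  {"delta_pos": [-0.008, 0.017, 0], "turn": [0, 0, 0], "fingers": 1},
  {"delta_pos": [-0.0096, 0.0204, 0], "turn": [0, 0, 0], "fingers": 1},
  {"delta_pos": [-0.0112, 0.0238, 0], "turn": [0, 0, 0], "fingers": 1},
  {"delta_pos": [-0.0128, 0.0272, 0], "turn": [0, 0, 0], "fingers": 1},
  {"delta_pos": [-0.0145, 0.0306, 0], "turn": [0, 0, 0], "fingers": 1},
  {"delta_pos": [-0.0161, 0.034, 0], "turn": [0, 0, 0], "fingers": 1},
  {"delta_pos": [-0.0177, 0.0373, 0], "turn": [0, 0, 0], "fingers": 1},
  {"delta_pos": [-0.0193, 0.0407, 0], "turn": [0, 0, 0], "fingers": 1},
])

```text
clock: 7.05
position: [0.5318, -0.0147, 0.1203]
ee_rot: [0.948, 0.318, 0.0, 0.0]
ft_force: [-0.9, -0.1, 0.3]
grip_width: 0.228
grasp_force: 48.2
```

Run:
```python
from h import *
go([*wd(-.0375,-.09),.12]); print(sb(get_obs()["position"]))
```

```text
t 7.05 pos [ 0.5318 -0.0147  0.1203] jaw -52.9 F [-0.9 -0.1  0.3] grip 0.228 48.2 
 delta [-0.0449, 0.0946, 0.0003] turn [0.0, 0.0, -0.0]
[-0.03758199  0.01469627]
```

move_arm([
  {"delta_pos": [-0.0016, 0.0034, 0], "turn": [0, 0, 0], "fingers": 1},
  {"delta_pos": [-0.0032, 0.0068, 0], "turn": [0, 0, 0], "fingers": 1},
  {"delta_pos": [-0.0048, 0.0102, 0], "turn": [0, 0, 0], "fingers": 1},
  {"delta_pos": [-0.0064, 0.0136, 0], "turn": [0, 0, 0], "fingers": 1},
  {"delta_pos": [-0.008, 0.017, 0], "turn": [0, 0, 0], "fingers": 1},
  {"delta_pos": [-0.0096, 0.0204, 0], "turn": [0, 0, 0], "fingers": 1},
  {"delta_pos": [-0.0112, 0.0238, 0], "turn": [0, 0, 0], "fingers": 1},
  {"delta_pos": [-0.0128, 0.0272, 0], "turn": [0, 0, 0], "fingers": 1},
  {"delta_pos": [-0.0145, 0.0306, 0], "turn": [0, 0, 0], "fingers": 1},
  {"delta_pos": [-0.0161, 0.034, 0], "turn": [0, 0, 0], "fingers": 1},
  {"delta_pos": [-0.0177, 0.0373, 0], "turn": [0, 0, 0], "fingers": 1},
  {"delta_pos": [-0.0193, 0.0407, 0], "turn": [0, 0, 0], "fingers": 1},
])

```text
clock: 8.55
position: [0.5409, -0.0588, 0.1203]
ee_rot: [0.948, 0.318, -0.0, 0.0]
ft_force: [-0.2, 1.0, -0.6]
grip_width: 0.233
grasp_force: 48.2
```

move_arm([
  {"delta_pos": [-0.0016, 0.0034, 0], "turn": [0, 0, 0], "fingers": 1},
  {"delta_pos": [-0.0032, 0.0068, 0], "turn": [0, 0, 0], "fingers": 1},
  {"delta_pos": [-0.0048, 0.0102, 0], "turn": [0, 0, 0], "fingers": 1},
  {"delta_pos": [-0.0064, 0.0136, 0], "turn": [0, 0, 0], "fingers": 1},
  {"delta_pos": [-0.008, 0.017, 0], "turn": [0, 0, 0], "fingers": 1},
  {"delta_pos": [-0.0096, 0.0204, 0], "turn": [0, 0, 0], "fingers": 1},
  {"delta_pos": [-0.0112, 0.0238, 0], "turn": [0, 0, 0], "fingers": 1},
  {"delta_pos": [-0.0128, 0.0272, 0], "turn": [0, 0, 0], "fingers": 1},
  {"delta_pos": [-0.0145, 0.0306, 0], "turn": [0, 0, 0], "fingers": 1},
  {"delta_pos": [-0.0161, 0.034, 0], "turn": [0, 0, 0], "fingers": 1},
])

```text
clock: 9.8
position: [0.5486, -0.0956, 0.1203]
ee_rot: [0.948, 0.318, 0.0, 0.0]
ft_force: [-0.1, -1.0, -0.4]
grip_width: 0.234
grasp_force: 48.2
```

Run:
```python
from h import *
go([*wd(-.0375,-.091),.12]); print(sb(get_obs()["position"]))
```

```text
t 9.8 pos [ 0.5486 -0.0956  0.1203] jaw -52.9 F [-0.1 -1.  -0.4] grip 0.234 48.2 
 delta [-0.01, 0.0208, 0.0003] turn [0.0, -0.0, 0.0]
[-0.03743325 -0.06794974]
```

move_arm([
  {"delta_pos": [-0.0016, 0.0034, 0], "turn": [0, 0, 0], "fingers": 1},
  {"delta_pos": [-0.0032, 0.0068, 0], "turn": [0, 0, 0], "fingers": 1},
  {"delta_pos": [-0.0048, 0.0102, 0], "turn": [0, 0, 0], "fingers": 1},
  {"delta_pos": [-0.0064, 0.0136, 0], "turn": [0, 0, 0], "fingers": 1},
  {"delta_pos": [-0.008, 0.017, 0], "turn": [0, 0, 0], "fingers": 1},
  {"delta_pos": [-0.0096, 0.02, 0], "turn": [0, 0, 0], "fingers": 1},
  {"delta_pos": [-0.0096, 0.02, 0], "turn": [0, 0, 0], "fingers": 1},
  {"delta_pos": [-0.0096, 0.02, 0], "turn": [0, 0, 0], "fingers": 1},
  {"delta_pos": [-0.0096, 0.02, 0], "turn": [0, 0, 0], "fingers": 1},
  {"delta_pos": [-0.0096, 0.02, 0], "turn": [0, 0, 0], "fingers": 1},
])

```text
clock: 11.05
position: [0.553, -0.117, 0.1203]
ee_rot: [0.948, 0.318, 0.0, 0.0]
ft_force: [-0.2, -0.3, -0.4]
grip_width: 0.229
grasp_force: 48.2
```

Run:
```python
from h import *
print(sb(get_obs()["position"]))
go([.5275,-.269,.21])
```

```text
[-0.03745275 -0.08979372]
t 11.05 pos [ 0.553  -0.117   0.1203] jaw -52.9 F [-0.2 -0.3 -0.4] grip 0.229 48.2 
 delta [-0.1119, 0.106, -0.0896] turn [0.0, -0.0, 0.0]
```

Run:
```python
from h import *
for n in("scene","top"):
    c=camera(n); np.savez(n+"3.npz",**c)
    h=cv2.cvtColor(c["color"],cv2.COLOR_RGB2HSV); v,u=np.mgrid[:480,:640]
    P=ray(c,u,v,.06)[...,:2]; r=np.hypot(P[...,0]-.5245,P[...,1]+.2685)
    V=h[...,2].astype(float); base=np.median(V[(r<.03)&(r>.014)])
    w=np.where(r<.016,np.clip(base-8-V,0,None),0); print(n,base,V[r<.012].min(),"hole",(P*w[...,None]).sum((0,1))/w.sum(),(w>0).sum())
    print(h[...,2][(slice(246,268),slice(382,408)) if n=="top" else (slice(268,292),slice(215,245))])
```

```text
scene 93.0 84.0 hole [ 0.52328869 -0.2767862 ] 1
[[210 205 191 166 138 116 102  95  91  91  93  95  93  92  93  95  97  96
   96  95  95  95  96 101 111 126 146 171 192 204]
 [199 186 161 134 111  97  93  91  91  91  91  92  93  93  95  96  96  95
   95  95  94  94  94  95  96 102 115 136 158 181]
 [172 150 127 106  96  92  91  91  92  91  92  93  94  95  96  96  95  94
   95  94  95  95  95  94  94  94  97 107 124 144]
 [138 116 102  95  91  92  91  92  91  92  92  94  95  96  95  95  95  95
   94  95  95  94  93  92  92  92  92  94  99 112]
 [111  98  92  92  91  92  92  92  92  92  94  95  96  96  95  94  95  95
   95  94  94  93  94  92  92  91  91  91  91  95]
 [ 96  91  92  92  92  92  91  92  93  94  95  96  96  96  95  96  95  96
   95  94  93  93  93  91  91  91  90  91  90  91]
 [ 92  91  91  92  91  92  92  93  94  95  96  96  97  98  98  97  97  95
   94  93  93  92  92  91  91  91  90  91  90  92]
 [ 91  92  93  92  92  92  93  94  95  96  96  97  98  98  99  98  98  96
   94  93  92  92  91  91  91  91  90  90  92  97]
 [ 91  92  92  92  92  93  94  94  95  94  94  95  
[... 3696 characters left out ...]
82  79  81
   78  80  77  79  82  80  81  81]
 [ 82  85  84  83  84  81  81  82  80  79  75  80  78  78  80  79  77  80
   77  80  82  77  78  78  79  77]
 [ 79  84  89  87  85  79  77  78  79  72  75  78  77  81  80  79  79  81
   80  81  79  78  81  77  80  78]
 [ 78  88  94  90  85  82  81  78  74  75  78  76  79  77  77  77  79  79
   78  78  79  82  79  79  77  76]
 [ 75  91  96  96  89  81  82  82  78  77  77  75  76  78  78  76  79  75
   79  77  77  80  80  76  79  78]
 [ 70  80  87  91  90  83  81  88  80  78  78  76  78  76  76  77  79  76
   79  78  79  77  77  74  79  78]
 [ 71  75  78  79  83  85  84  86  81  78  74  74  74  74  75  75  76  73
   75  75  73  77  74  78  79  74]]
```

move_arm([
  {"delta_pos": [0, 0, -0.03], "turn": [0, 0, 0], "fingers": 1},
  {"delta_pos": [0, 0, -0.07], "turn": [0, 0, 0], "fingers": 1},
  {"delta_pos": [-0.02, 0.02, -0.09], "turn": [0, 0, 0], "fingers": 1},
  {"delta_pos": [-0.05, 0.047, -0.09], "turn": [0, 0, 0], "fingers": 1},
  {"delta_pos": [-0.08, 0.075, -0.09], "turn": [0, 0, 0], "fingers": 1},
  {"delta_pos": [-0.1, 0.094, -0.09], "turn": [0, 0, 0], "fingers": 1},
  {"delta_pos": [-0.11, 0.103, -0.085], "turn": [0, 0, 0], "fingers": 1},
  {"delta_pos": [-0.1127, 0.1054, -0.07], "turn": [0, 0, 0], "fingers": 1},
  {"delta_pos": [-0.1127, 0.1054, -0.055], "turn": [0, 0, 0], "fingers": 1},
  {"delta_pos": [-0.1127, 0.1054, -0.05], "turn": [0, 0, 0], "fingers": 1},
  {"delta_pos": [-0.1127, 0.1054, -0.05], "turn": [0, 0, 0], "fingers": 1},
])

```text
clock: 12.52
position: [0.5266, -0.2682, 0.1698]
ee_rot: [0.948, 0.318, -0.0, -0.0]
ft_force: [-0.7, -0.2, -0.3]
grip_width: 0.235
grasp_force: 48.4
```

Run:
```python
from h import *
go([.5265,-.269,.1065])
c=camera("scene")
cv2.imwrite("pics/crop5.png",cv2.resize(c["color"][220:320,180:280],(600,600),interpolation=2)[:,:,::-1])
```

```text
t 12.53 pos [ 0.5266 -0.2682  0.1698] jaw -52.9 F [-0.7 -0.2 -0.3] grip 0.235 48.4 
 delta [-0.0005, 0.0006, 0.0633] turn [-0.001, 0.0, 0.0]
```

View pics/crop5.png

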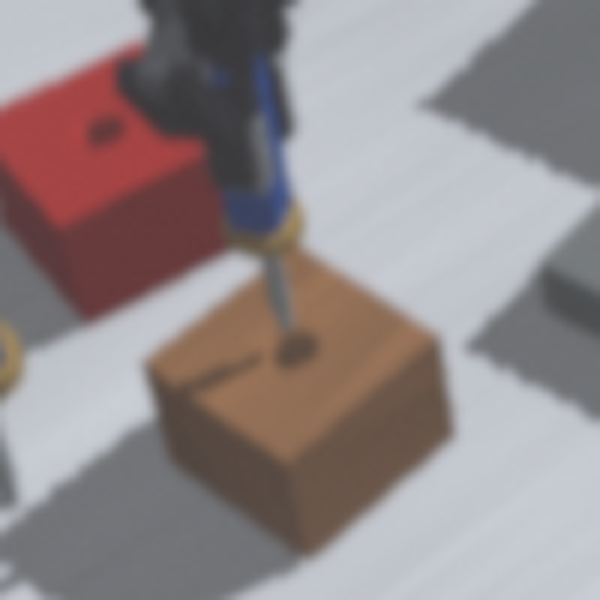

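The tip at crop (289,330) is just above the hole at (297,350). Extending along the shank's lean it lands about 1 mm short, so I'll nudge it and lower.

move_arm([
  {"delta_pos": [0.0007, 0.0003, 0.008], "turn": [0, 0, 0], "fingers": 1},
  {"delta_pos": [0.0007, 0.0003, 0.018], "turn": [0, 0, 0], "fingers": 1},
  {"delta_pos": [0.0007, 0.0003, 0.03], "turn": [0, 0, 0], "fingers": 1},
  {"delta_pos": [0.0007, 0.0003, 0.042], "turn": [0, 0, 0], "fingers": 1},
  {"delta_pos": [0.0007, 0.0003, 0.052], "turn": [0, 0, 0], "fingers": 1},
  {"delta_pos": [0.0007, 0.0003, 0.059], "turn": [0, 0, 0], "fingers": 1},
  {"delta_pos": [0.0007, 0.0003, 0.0625], "turn": [0, 0, 0], "fingers": 1},
  {"delta_pos": [0.0007, 0.0003, 0.0625], "turn": [0, 0, 0], "fingers": 1},
  {"delta_pos": [0.0007, 0.0003, 0.0625], "turn": [0, 0, 0], "fingers": 1},
])

```text
clock: 13.7
position: [0.5275, -0.269, 0.1082]
ee_rot: [0.948, 0.318, 0.0, 0.0]
ft_force: [-0.9, 0.4, -0.9]
grip_width: 0.23
grasp_force: 48.4
```

move_arm([
  {"delta_pos": [0, 0, 0.0015], "turn": [0, 0, 0], "fingers": 1},
  {"delta_pos": [0, 0, 0.0015], "turn": [0, 0, 0], "fingers": 1},
  {"delta_pos": [0, 0, 0.0015], "turn": [0, 0, 0], "fingers": 0.65},
  {"delta_pos": [0, 0, 0.0015], "turn": [0, 0, 0], "fingers": 0.5},
  {"delta_pos": [0, 0, 0.0015], "turn": [0, 0, 0], "fingers": 0.4},
  {"delta_pos": [0, 0, 0.0015], "turn": [0, 0, 0], "fingers": 0.3},
  {"delta_pos": [0, 0, 0.0015], "turn": [0, 0, 0], "fingers": 0.3},
  {"delta_pos": [0, 0, -0.04], "turn": [0, 0, 0], "fingers": 0.3},
  {"delta_pos": [0, 0, -0.09], "turn": [0, 0, 0], "fingers": 0.3},
  {"delta_pos": [0, 0, -0.14], "turn": [0, 0, 0], "fingers": 0.3},
  {"delta_pos": [0, 0, -0.14], "turn": [0, 0, 0], "fingers": 0.3},
])

```text
clock: 15.08
position: [0.5291, -0.2695, 0.2524]
ee_rot: [0.948, 0.318, 0.003, 0.003]
ft_force: [-0.6, 0.4, -1.1]
grip_width: 0.696
grasp_force: 0.0
```

Run:
```python
from h import *
c=camera("scene"); d=camera("top"); np.savez("s4.npz",**c); np.savez("t4.npz",**d)
a=cv2.resize(c["color"][215:315,180:280],(400,400),interpolation=2)
b=cv2.resize(c["color"][200:300,270:370],(400,400),interpolation=2)
cv2.imwrite("pics/crop6.png",np.hstack([a,b])[:,:,::-1])
for n,e in(("scene",c),("top",d)):
    h=cv2.cvtColor(e["color"],cv2.COLOR_RGB2HSV);W=cloud(e)
    o=(h[...,0]>3)&(h[...,0]<16)&(h[...,1]>120)&(np.hypot(W[...,0]-.59,W[...,1]-.013)<.04)&(W[...,2]>.075)&(W[...,2]<.09)
    v,u=np.nonzero(o)
    if len(u): p=ray(e,u,v,.081)[:,:2]; m=(p.max(0)+p.min(0))/2; print(n,"handle top",len(u),p.mean(0),m,sb(m))
w=wd(.025,.030); print("handle",w); go([*w,.25],101.6)
```

```text
scene handle top 38 [0.59359348 0.01064267] [0.59353751 0.01079625] [0.0279835  0.02722546]
top handle top 35 [0.58934086 0.01424279] [0.58898948 0.01464853] [0.02430298 0.03191356]
handle [0.59005704 0.01291421]
t 15.18 pos [ 0.5273 -0.269   0.2479] jaw -52.9 F [ 0.5 -0.1 -0.7] grip 0.702 0.0 
 delta [0.2199, -0.1871, -0.0022] turn [0.001, -0.0, 0.444]
```

View pics/crop6.png

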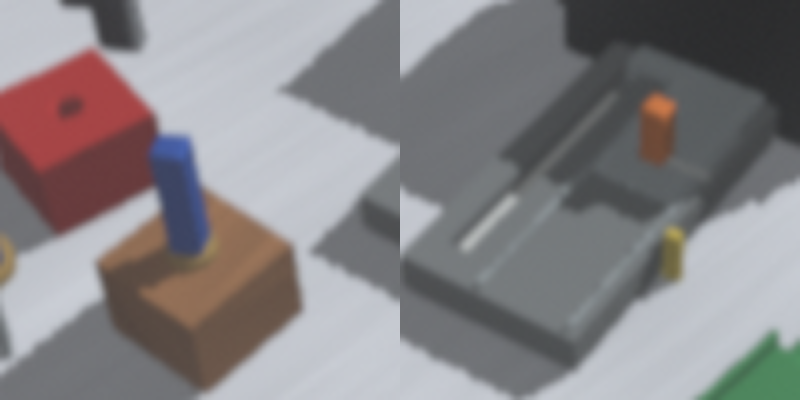

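The pick is back upright with its shoulder down on the wooden block (left crop, 185,250). The shutter's orange handle is at right crop (657,130), the pointer line at (690,168) and the mark at (674,255). Next is the handle.

Converted, 0.444 rad / 3.1416 = 0.1413.

move_arm([
  {"delta_pos": [0.04, -0.035, 0], "turn": [0, 0, 0.0318], "fingers": 0.3},
  {"delta_pos": [0.08, -0.07, 0], "turn": [0, 0, 0.0637], "fingers": 0.3},
  {"delta_pos": [0.12, -0.105, 0], "turn": [0, 0, 0.0955], "fingers": 0.3},
  {"delta_pos": [0.16, -0.14, 0], "turn": [0, 0, 0.1273], "fingers": 0.3},
  {"delta_pos": [0.2, -0.17, 0], "turn": [0, 0, 0.1413], "fingers": 0.3},
  {"delta_pos": [0.22, -0.187, 0], "turn": [0, 0, 0.1413], "fingers": 0.3},
  {"delta_pos": [0.22, -0.187, 0], "turn": [0, 0, 0.1413], "fingers": 0.3},
  {"delta_pos": [0.22, -0.187, 0.02], "turn": [0, 0, 0.1413], "fingers": 0.3},
  {"delta_pos": [0.22, -0.187, 0.06], "turn": [0, 0, 0.1413], "fingers": 0.3},
  {"delta_pos": [0.22, -0.187, 0.09], "turn": [0, 0, 0.1413], "fingers": 0.3},
  {"delta_pos": [0.22, -0.187, 0.09], "turn": [0, 0, 0.1413], "fingers": 0.3},
])

```text
clock: 16.55
position: [0.5881, 0.0112, 0.1548]
ee_rot: [0.995, 0.1, -0.003, 0.0]
ft_force: [-0.8, 0.2, 0.0]
grip_width: 0.704
grasp_force: 0.0
```

Run:
```python
from h import *
go([.5905,.0129,.056],101.6)
```

```text
t 16.55 pos [0.5881 0.0112 0.1548] jaw -78.5 F [-0.8  0.2  0. ] grip 0.704 0.0 
 delta [0.0032, -0.0012, 0.0988] turn [-0.001, 0.006, -0.001]
```

Converted, 0.006 rad / 3.1416 = 0.0019.

move_arm([
  {"delta_pos": [0.003, -0.001, 0.03], "turn": [0, 0.0019, 0], "fingers": 0.3},
  {"delta_pos": [0.003, -0.001, 0.06], "turn": [0, 0.0019, 0], "fingers": 0.3},
  {"delta_pos": [0.003, -0.001, 0.085], "turn": [0, 0.0019, 0], "fingers": 0.3},
  {"delta_pos": [0.003, -0.001, 0.098], "turn": [0, 0.0019, 0], "fingers": 0.3},
  {"delta_pos": [0.003, -0.001, 0.098], "turn": [0, 0.0019, 0], "fingers": 0.3},
  {"delta_pos": [0.003, -0.001, 0.098], "turn": [0, 0.0019, 0], "fingers": 1},
  {"delta_pos": [0.003, -0.001, 0.098], "turn": [0, 0.0019, 0], "fingers": 1},
  {"delta_pos": [0.003, -0.001, 0.098], "turn": [0, 0.0019, 0], "fingers": 1},
  {"delta_pos": [0.003, -0.001, 0.098], "turn": [0, 0.0019, 0], "fingers": 1},
  {"delta_pos": [0.003, -0.001, 0.098], "turn": [0, 0.0019, 0], "fingers": 1},
  {"delta_pos": [0.003, -0.001, 0.098], "turn": [0, 0.0019, 0], "fingers": 1},
], force=60)

```text
clock: 17.92
position: [0.5937, 0.0133, 0.0611]
ee_rot: [0.995, 0.101, 0.004, 0.001]
ft_force: [-0.7, -3.9, 5.9]
grip_width: 0.198
grasp_force: 58.9
```

Run:
```python
from h import *
print(sb(get_obs()["position"]))
go([.5905,.0129,.056],101.6)
# mark: yellow pixels, mean of triangulated/cloud points in seed frame from stored scene/top views
for n in("s4","t4","scene3","top0"):
    e=dict(np.load(n+".npz")); h=cv2.cvtColor(e["color"],cv2.COLOR_RGB2HSV);v,u=np.mgrid[:480,:640]
    q=sb(ray(e,u,v,.039)); W=cloud(e)
    y=(h[...,0]>17)&(h[...,0]<34)&(h[...,1]>80)&(abs(q-[.07,-.03])<[.03,.05]).all(-1)
    t=y&(W[...,2]>.03); print(n,y.sum(),"cloud",sb(W[y]).mean(0),"top",t.sum(),sb(W[t]).mean(0) if t.any() else 0, "ray hi",q[y][:3].tolist())
```

```text
[0.02867218 0.02958921]
t 17.93 pos [0.5937 0.0133 0.0611] jaw -78.4 F [-0.7 -3.9  5.9] grip 0.198 58.9 
 delta [-0.0033, -0.0003, 0.005] turn [0.002, -0.008, -0.001]
s4 47 cloud [ 0.07355103 -0.02709846] top 22 [ 0.07404731 -0.0264547 ] ray hi [[0.06854072544367748, -0.022918569442484833], [0.0706029987596424, -0.02157564522001783], [0.07266521401553987, -0.02023275880547401]]
t4 5 cloud [ 0.07063248 -0.02329946] top 5 [ 0.07063248 -0.02329946] ray hi [[0.0730980749076747, -0.022143719633012447], [0.07261787321955501, -0.024754950421647787], [0.070443444926346, -0.021648212672763477]]
scene3 47 cloud [ 0.07354079 -0.0270804 ] top 22 [ 0.07398756 -0.02681021] ray hi [[0.06854072544367748, -0.022918569442484833], [0.0706029987596424, -0.02157564522001783], [0.07266521401553987, -0.02023275880547401]]
top0 5 cloud [ 0.07056298 -0.02328181] top 5 [ 0.07056298 -0.02328181] ray hi [[0.0730980749076747, -0.022143719633012447], [0.07261787321955501, -0.024754950421647787], [0.070443444926346, -0.021648212672763477]]
```

move_arm([
  {"delta_pos": [0, 0.006, 0], "turn": [0, 0, 0], "fingers": 1},
  {"delta_pos": [0, 0.012, 0], "turn": [0, 0, 0], "fingers": 1},
  {"delta_pos": [0, 0.018, 0], "turn": [0, 0, 0], "fingers": 1},
  {"delta_pos": [0, 0.024, 0], "turn": [0, 0, 0], "fingers": 1},
  {"delta_pos": [0, 0.03, 0], "turn": [0, 0, 0], "fingers": 1},
  {"delta_pos": [0, 0.036, 0], "turn": [0, 0, 0], "fingers": 1},
  {"delta_pos": [0, 0.042, 0], "turn": [0, 0, 0], "fingers": 1},
  {"delta_pos": [0, 0.048, 0], "turn": [0, 0, 0], "fingers": 1},
  {"delta_pos": [0, 0.052, 0], "turn": [0, 0, 0], "fingers": 1},
  {"delta_pos": [0, 0.054, 0], "turn": [0, 0, 0], "fingers": 1},
  {"delta_pos": [0, 0.054, 0], "turn": [0, 0, 0], "fingers": 1},
  {"delta_pos": [0, 0.054, 0], "turn": [0, 0, 0], "fingers": 1},
], force=80)

```text
clock: 19.42
position: [0.6038, -0.0353, 0.0611]
ee_rot: [0.995, 0.102, 0.003, -0.002]
ft_force: [-6.2, 8.4, 9.0]
grip_width: 0.198
grasp_force: 78.9
```

Run:
```python
from h import *
print(sb(get_obs()["position"]))
go([*wd(.028,-.0245),.061])
c=camera("scene"); d=camera("top"); np.savez("s5.npz",**c); np.savez("t5.npz",**d)
# image guide: project seed-frame line y=TCP y at z .039 from handle to the mark
a=cv2.resize(c["color"][220:290,300:370],(560,560),interpolation=2)
cv2.imwrite("pics/crop7.png",a[:,:,::-1])
y=sb(get_obs()["position"])[1]
for x,z in((.045,.037),(.064,.037),(.066,.039)):
    for yy in (y-.003,y,y+.003):
        k=c["R"]@np.append(wd(x,yy),z)+c["t"]; print(x,yy.round(4),z,np.round([(c["fx"]*k[0]/k[2]+c["cx"]-299.5)*8,(c["fy"]*k[1]/k[2]+c["cy"]-219.5)*8]))
```

```text
[ 0.02873184 -0.0199927 ]
t 19.43 pos [ 0.6038 -0.0353  0.0611] jaw -78.2 F [-6.2  8.4  9. ] grip 0.198 78.9 
 delta [-0.0007, 0.0045, 0.0001] turn [-0.003, -0.007, -0.0]
0.045 -0.023 0.037 [235. 275.]
0.045 -0.02 0.037 [240. 269.]
0.045 -0.017 0.037 [245. 264.]
0.064 -0.023 0.037 [287. 299.]
0.064 -0.02 0.037 [292. 293.]
0.064 -0.017 0.037 [297. 287.]
0.066 -0.023 0.039 [293. 297.]
0.066 -0.02 0.039 [298. 291.]
0.066 -0.017 0.039 [303. 285.]
```

View pics/crop7.png

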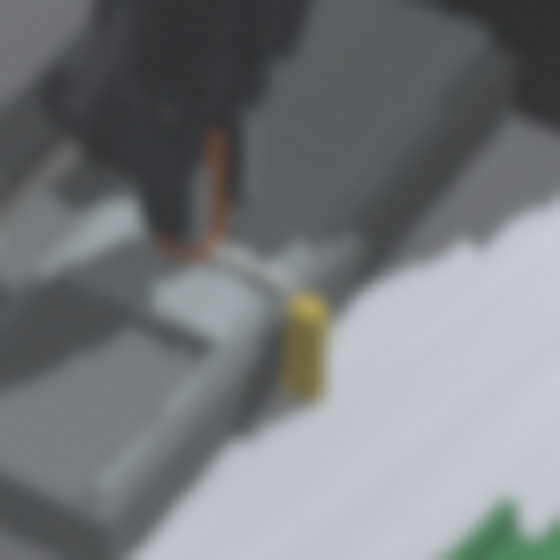

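The pointer line runs from crop (220,250) to (290,293) and ends at the near upper corner of the yellow mark, whose top centre is at about (309,303). That's roughly 4 mm short, which matches the numbers.

move_arm([
  {"delta_pos": [0, 0.0025, 0], "turn": [0, 0, 0], "fingers": 1},
  {"delta_pos": [0, 0.0047, 0], "turn": [0, 0, 0], "fingers": 1},
  {"delta_pos": [0, 0.0047, 0], "turn": [0, 0, 0], "fingers": 1},
  {"delta_pos": [0, 0.0047, 0], "turn": [0, 0, 0], "fingers": 1},
  {"delta_pos": [0, 0.0047, 0], "turn": [0, 0, 0], "fingers": 1},
  {"delta_pos": [0, 0.0047, 0], "turn": [0, 0, 0], "fingers": 1},
  {"delta_pos": [0, 0.0047, 0], "turn": [0, 0, 0], "fingers": 1},
])

```text
clock: 20.4
position: [0.6047, -0.0397, 0.0611]
ee_rot: [0.995, 0.102, 0.003, -0.002]
ft_force: [-5.3, 8.9, 9.2]
grip_width: 0.195
grasp_force: 79.0
```

Run:
```python
from h import *
print(sb(get_obs()["position"])); go([*wd(.028,-.0243),.061])
c=camera("scene")
cv2.imwrite("pics/crop8.png",cv2.resize(c["color"][240:280,315:355],(600,600),interpolation=2)[:,:,::-1])
h=cv2.cvtColor(c["color"],cv2.COLOR_RGB2HSV); v,u=np.mgrid[:480,:640]
y=(h[...,0]>17)&(h[...,0]<34)&(h[...,1]>80)&(abs(u-338)<8)&(abs(v-264)<12); W=cloud(c)
n=c["color"].astype(int).sum(2)
print(y.sum(),"u",u[y].min(),u[y].max(),"v",v[y].min(),v[y].max())
ys=sb(get_obs()["position"])[1]
for x,z,yy in((.064,.037,ys),(.065,.039,-.0213),(.073,.039,-.0213),(.065,.039,-.0273),(.073,.039,-.0273),(.073,0,-.0273)):
    k=c["R"]@np.append(wd(x,yy),z)+c["t"]; print(x,z,yy,np.round([(c["fx"]*k[0]/k[2]+c["cx"]-314.5)*15,(c["fy"]*k[1]/k[2]+c["cy"]-239.5)*15]))
```

```text
[ 0.02873799 -0.02449637]
t 20.4 pos [ 0.6047 -0.0397  0.0611] jaw -78.2 F [-5.3  8.9  9.2] grip 0.195 79.0 
 delta [-0.0007, -0.0002, 0.0001] turn [-0.003, -0.007, -0.0]
47 u 336 340 v 257 268
0.064 0.037 -0.024510808061247037 [309. 266.]
0.065 0.039 -0.0213 [324. 248.]
0.073 0.039 -0.0213 [366. 267.]
0.065 0.039 -0.0273 [305. 270.]
0.073 0.039 -0.0273 [347. 289.]
0.073 0 -0.0273 [341. 452.]
```

View pics/crop8.png

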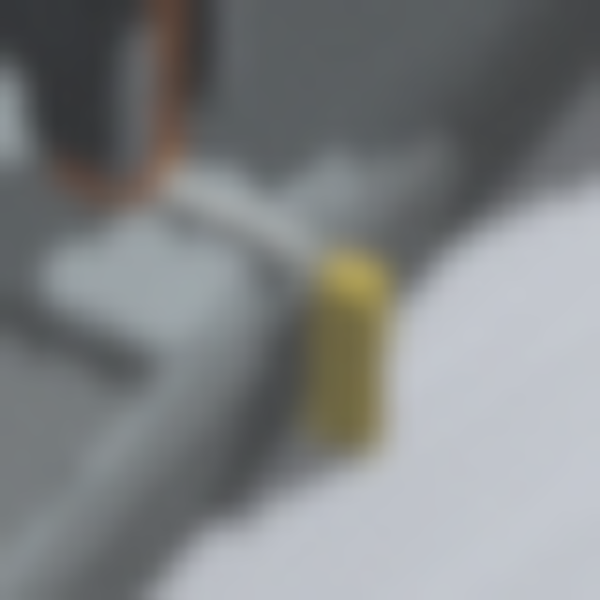

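The pointer ends at crop (308,260), level with the mark's top, whose centre is at about (350,278). It's within about 1 mm. I'll nudge it a hair, hold, check that it's at rest, and hand in.

move_arm([
  {"delta_pos": [0, 0.0007, 0], "turn": [0, 0, 0], "fingers": 1},
  {"delta_pos": [0, 0.0007, 0], "turn": [0, 0, 0], "fingers": 1},
  {"delta_pos": [0, 0.0007, 0], "turn": [0, 0, 0], "fingers": 1},
  {"delta_pos": [0, 0.0007, 0], "turn": [0, 0, 0], "fingers": 1},
  {"delta_pos": [0, 0.0007, 0], "turn": [0, 0, 0], "fingers": 1},
  {"delta_pos": [0, 0.0007, 0], "turn": [0, 0, 0], "fingers": 1},
  {"delta_pos": [0, 0.0007, 0], "turn": [0, 0, 0], "fingers": 1},
  {"delta_pos": [0, 0.0007, 0], "turn": [0, 0, 0], "fingers": 1},
])

```text
clock: 21.45
position: [0.6048, -0.0403, 0.0611]
ee_rot: [0.995, 0.102, 0.003, -0.002]
ft_force: [-5.3, 8.9, 8.7]
grip_width: 0.198
grasp_force: 79.0
```

Run:
```python
from h import *
o=get_obs(); print(sb(o["position"]),o["grasp_force"],abs(o["joint_velocities"]).max())
print(hand_in())
```

```text
[ 0.02872134 -0.02513733] 78.97625684738159 0.0031430011463580237
the job is handed in; nothing more can be done
None
```

I ran the pick along the groove and stood it back in its wooden block. I then handed the job in at about 21 s with the gripper holding the shutter, its pointer within about 1 mm of the yellow mark by my measurement; no verdict came back.

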